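# Slide the blade insert onto the vegetable slicer

### The arm

A 6-joint arm with a two-finger parallel gripper is mounted at the origin on a cart in front of the work surface, level with it; the furniture and walls round the work are solid. World frame = base frame: x ahead of the robot, y to its left, z up, the work surface at z = 0. Lengths are in mm, angles in degrees, forces in N, time in s.
With the tool pointing down it reaches from about 350 to 850 mm from the base axis. Payload 8.1 kg.
Tool frame: the origin (TCP) lies midway between the tips of the shut fingers; the grasp point (between the pads) lies 19 mm behind it; z points along the fingers, y is the line along which they close (so a half turn about z gives the same grasp; the last joint's range is limited). The gripper opens to 85 mm and grips with 20 to 120 N. Pads are 22 mm wide; open, the fingers measure 114 mm over their backs; the gripper's body (76 mm by 85 mm) begins 54 mm behind the grasp point. The pads swing forward as they close: fully open they stand 13 mm farther back than shut.
Start: joints at [71.482, 7.471, 85.268, -0, 87.261, -4.893], TCP at [141.317, 583.125, 231.292] pointing down, gripper open.
Joint ranges: [-169.43, 169.43], [-51.17, 129.36], [1.28, 143.12], [-76.62, 256.62], [0, 156.53], [-152.29, 152.29]. Speed limits (degrees/s): [136.94, 136.94, 159.86, 180, 180, 180].

### API

Orientations are given as [roll, pitch, yaw] about the fixed x, y, z axes, in that order (R = Rz(yaw) Ry(pitch) Rx(roll)).
In Python, from bench import sense, snapshot, order, finder gives the robot as it stands.
- The arm moves only by the tool send_rows, never from a script. Its argument "steps" is a list of rows, each a list of 2 entries, a list of its own where there are three numbers: the shift along the world's x, y, z in units of 30 mm (1.0 is 30 mm), then the turn, a rotation vector about the world's x, y, z in rad. In form: [[[dx, dy, dz], [wx, wy, wz]], ...]. A call has 1 to 10 rows; each row is the pose to reach, as a shift and turn from the pose commanded when the call began; what a row does not reach only later rows make up. A row lasts 1/8 s, in which the tool goes at most 62.5 mm and 10.7 degrees, less where a joint would pass 70% of its speed; a pose out of reach is approached as far as the arm can. A call with a gripper value outside its range is refused whole. "fingers" is the closure, from 0 (fully open) to 1 (shut), set as the call begins (left out, the last holds). The fingers move at their own pace and stop on an object; "squeeze" is the grip in N (left out, the last holds). Time passes only in rows, so rows that repeat a pose let the fingers close. It gives the time, the measured TCP pose, the force, the opening and the grip force at its end, in the units of the state.
- sense(): the state, without advancing time (a new reading comes with each control period).
- snapshot(name): name is "side" or "top"; returns a dict with "img" (400x640x3 uint8, red, green, blue), "K" (3x3 intrinsics, pixels), "pose" (4x4, takes a point from camera to world coordinates). Camera axes: x right, y up, looking along -z (the intrinsics and any distortion apply to the point x, -y, -z); pixel columns grow to the right and rows downward; lengths in mm; the calibration is good to about 2 mm. A picture is of the moment at which its call begins. There is no depth.
- order.hand_in(): hands the job in; it is judged then, once.
Trained networks look in the newest picture that a camera, given by its name, has taken for a name from the list of things; names that differ only in an ending like _2 or _b are one class to them, and where a whole thing is asked for, a point or a joint stands for the part that bears it (a point fixed in the world has none). Each returns a list of dicts, best first, with "confidence" (0 to 1); they miss things now and then, are a little off and sometimes report something else, mostly with a low value. They report only what shows in the picture. A call takes as long as a camera call.
- finder.find_in(label, camera): "box" ([left, top, width, height] as shares, 0 to 1, of the picture: columns of its width, rows of its height, round what is visible of it).
- finder.trace(label, camera): "mask" (400x640 bool, what is visible of it) and "box" ([left, top, width, height] as shares, 0 to 1, of the picture: columns of its width, rows of its height, round what is visible of it).
- finder.pinpoint(label, camera): "at" ([column, row] as shares, 0 to 1, of the picture: columns of its width, rows of its height: a listed point, or the origin of a listed thing).
The state is a dict: "time": time; "joint_pos": joint angles; "qd": joint speeds; "joint_efforts": joint torques, N m; "tool_pos": TCP position; "tcp_rot": TCP orientation; "ft_force": force on the tool from outside, world axes, zero at the start; "wrist_torque": the same for the moment, N m; "finger_gap": finger opening in mm; "grip_force": force on a finger pad.
Only numpy, scipy, OpenCV 4.12 (cv2) and the standard library are available. Lean on these libraries where they do the work, as an engineer would, in place of code of your own. Each camera call takes 0.05 s, during which the arm holds its last target. There are 200 camera calls.

### The job

Get the vegetable slicer ready: take the blade insert that has the big round hole by its upright grip, lay it on the slicer's raised runway with the hole end towards the pin, and, holding it level, slide it along at that height until the hole is over the pin, then let it drop so that it lies flat in the seat with the pin through the hole. Leave the other plate, the one without a round hole, where it is.

Things in the scene. Friction and masses are not known exactly. Their poses are not given: they have to be found in the camera images.
- insert: Loose 0.2 kg steel plate, 90 (x) x 130 (y) x 5 mm, with a round through hole, 36 mm wide, near its -y end, a dark slot across its +y end and a black upright grip in the middle: 14 mm thick (x), 36 mm long (y), top 51 mm above the plate's underside. Origin: centre of the underside, below the grip; z up. Starts flat on the hob, y within 15 degrees of world y.
- insert_hole (a point): Centre of the insert's round hole at the underside, 38 mm from the insert's origin towards its -y; same axes.
- slicer: Fixed white slicer. Origin: pin axis at hob level, z up; +y (within 15 degrees of world y) leads to runway and loop handle (ends y 303 mm). Low seat: top z 20 mm, y -43 to 117. Runway: top z 34, y 117 to 260. Pin 12 mm thick, top z 32, so a plate at runway level passes over it. Grey rails: 126 mm apart inside, tops z 38. Hole on pin: insert origin at y 38, rear edge 14 past the step.
- blank: The other loose plate, to be left alone: same size, grip and material as the insert but without a round hole. Origin at the centre of its underside.

How it is judged (in metres and radians):
On the way, in this order (a step that is already met when the one before it is completed fails the run):
1. the insert lies level on the runway (underside within 6 mm of the runway's top), hole end towards the pin, the hole still more than 80 mm short of the pin (z of insert in the frame of slicer between 0.028 and 0.04 m and angle between insert's own z axis and vertical below 0.12 rad and y of insert_hole in the frame of slicer above 0.08 m and y of insert in the frame of slicer below 0.25 m and x of insert in the frame of slicer between -0.03 and 0.03 m), for 0.1 s.
2. on its way, with the hole 70 to 30 mm short of the pin, the insert is still level (within 9 degrees) and at the level of the runway (from 8 mm below to 10 mm above it) (y of insert_hole in the frame of slicer between 0.03 and 0.07 m and z of insert in the frame of slicer between 0.026 and 0.044 m and angle between insert's own z axis and vertical below 0.16 rad), for 0.05 s.
3. the hole comes over the pin (within 14 mm) while the insert is still at the level of the runway (from 8 mm below to 10 mm above it), not higher (horizontal distance between insert_hole and slicer below 0.014 m and z of insert in the frame of slicer between 0.026 and 0.044 m), for 0.1 s.
At the end, for the whole second after the job is handed in: The insert lies flat in the slicer's low seat (underside within 4 mm of the seat, tilted less than 3.4 degrees), the pin through its hole (axes within 14 mm), its grip on the runway side of the pin, parallel to the slicer within 15 degrees, at rest; the other plate is within 30 mm of where it was (horizontal distance between insert_hole and slicer below 0.014 m and z of insert in the frame of slicer between 0.016 and 0.024 m and y of insert in the frame of slicer above 0.02 m and angle between insert's own z axis and vertical below 0.06 rad and angle between the y axis of insert and the y axis of slicer, either way round below 0.26 rad and linear speed of insert below 0.02 m/s and distance of blank from where it was at the start of the episode below 0.03 m); the robot touches nothing.
It fails at once if the plate without a hole is lifted or pushed more than 30 mm away (distance of blank from where it was at the start of the episode above 0.03 m).
It also fails if it takes over 45 s, if anything falls off the work surface, if the arm or the gripper's body presses on something with over 40 N, if the wrist force passes 120 N, or if a joint passes its speed limit or range.

## Working session

There is one attempt and no reset: what is moved stays moved. The work goes in short steps, Python scripts to look and compute and a tool call to move; the robot and the scene stay as the last step left them, time stands still between calls to the robot, and variables do not carry over. Pictures are saved under pics/ and viewed, at most 10 in all, crops included, and the job is handed in when it is done.

Besides the shell and the picture viewer there is one more tool, called by a JSON object that holds its "fn" and its "kwargs". send_rows: Moves the arm, as the interface text tells. Its arguments: {"type":"object","properties":{"steps":{"type":"array"},"fingers":{"type":"number"},"squeeze":{"type":"number"}},"required":["steps"]}

```bash
mkdir -p pics
cat > h.py <<'E'
import numpy as np, cv2
from bench import sense, snapshot, order, finder
def ray(s,px):
    K=np.array(s["K"]);P=np.array(s["pose"])
    d=np.linalg.inv(K)@[px[0],px[1],1]; d=P[:3,:3]@[d[0],-d[1],-d[2]]
    return P[:3,3],d
def atz(s,px,z):
    o,d=ray(s,px); return o+d*(z-o[2])/d[2]
def proj(s,p):
    K=np.array(s["K"]);P=np.array(s["pose"])
    c=P[:3,:3].T@(np.array(p)-P[:3,3]); q=K@[c[0],-c[1],-c[2]]; return q[:2]/q[2]
E
python3 - <<'E'
from h import *
for c in("side","top"):
    s=snapshot(c); cv2.imwrite(f"pics/{c}0.png",s["img"][...,::-1])
    print(c,[k for k in s],np.round(s["pose"],2).tolist(),np.round(s["K"],1).tolist())
    for l in("insert","insert_hole","slicer","blank"):
        for r in finder.pinpoint(l,c)[:2]:
            p=np.array(r["at"])*[640,400]
            print(l,r["confidence"],p.round(),atz(s,p,0).round(),atz(s,p,5).round())
print(sense())
E
```

```text
side ['img', 'K', 'pose'] [[-0.98, 0.11, -0.19, 335.9], [-0.22, -0.52, 0.83, 797.27], [-0.01, 0.85, 0.53, 580.04], [0.0, 0.0, 0.0, 1.0]] [[394.1, 0.0, 319.2], [0.0, 394.1, 195.4], [0.0, 0.0, 1.0]]
insert 0.65 [334. 270.] [446. 180.   0.] [445. 185.   5.]
insert_hole 0.73 [335. 257.] [453. 138.   0.] [452. 144.   5.]
blank 0.86 [269. 239.] [616. 106.   0.] [614. 112.   5.]
top ['img', 'K', 'pose'] [[0.13, 0.97, -0.2, 255.37], [-0.99, 0.13, -0.02, -95.17], [0.0, 0.21, 0.98, 1287.55], [0.0, 0.0, 0.0, 1.0]] [[501.3, 0.0, 326.3], [0.0, 501.3, 200.6], [0.0, 0.0, 1.0]]
insert 0.94 [230. 215.] [452. 180.  -0.] [451. 179.   5.]
insert_hole 0.63 [245. 219.] [446. 139.   0.] [445. 138.   5.]
slicer 0.57 [439. 214.] [ 526. -360.    0.] [ 525. -359.    5.]
blank 0.83 [266. 155.] [624. 113.   0.] [623. 112.   5.]
{'time': 0.5, 'joint_pos': array([ 7.14803908e+01,  7.47450027e+00,  8.52695693e+01,  9.07626845e-04,
        8.72628458e+01, -4.89266090e+00]), 'qd': array([-0.06804921, -0.01705599, -0.06623548,  0.01723097,  0.11373752,
       -0.10369244]), 'joint_efforts': array([ 2.83454274e-04, -5.68709564e+01, -5.00363660e+01, -7.09916435e-05,
        2.81361237e-03, -4.41178383e-05]), 'tool_pos': array([141.32042074, 583.09474419, 231.24045767]), 'tcp_rot': array([-1.79993187e+02, -1.49309191e-03,  1.66373008e+02]), 'ft_force': array([ 0.14436466, -0.25238779, -0.49722584]), 'wrist_torque': array([ 0.01701339, -0.03276144,  0.01434593]), 'grip_force': 0.0, 'finger_gap': 84.89769526100947}
```

View pics/top0.png

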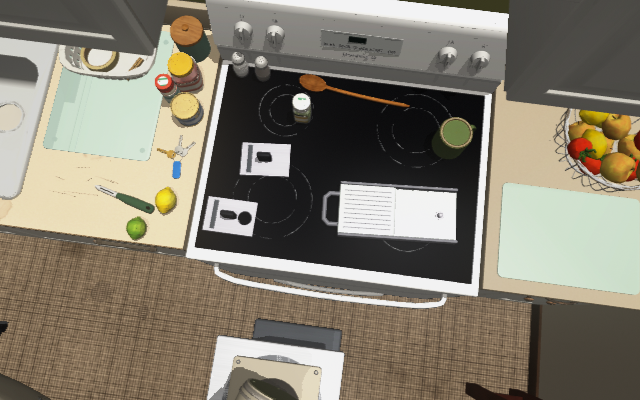

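View pics/side0.png

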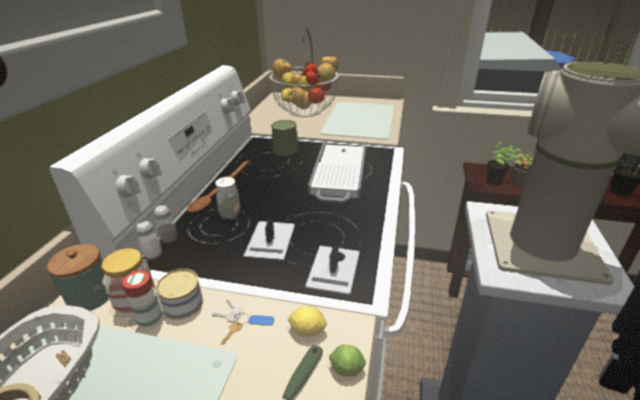

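Top view: insert with hole at (230,215), hole (245,218); blank at (266,158); slicer with its pin at (439,215), runway to the left with the loop handle at (328,208). Side view shows the same: insert (334,270), blank (269,239). Now refining.

Run:
```python
from h import *
s=snapshot("top"); im=s["img"]
for l in("insert","blank","slicer"):
    r=finder.trace(l,"top")
    if not r: continue
    m=r[0]["mask"].astype(np.uint8)
    c=max(cv2.findContours(m,0,1)[0],key=cv2.contourArea)[:,0]
    z=34 if l=="slicer" else 5
    w=np.array([atz(s,p,z)[:2] for p in c],np.float32)
    rc=cv2.minAreaRect(w); print(l,r[0]["confidence"],rc, cv2.boxPoints(rc).round().tolist())
# dark hole blob in insert
g=cv2.cvtColor(im,cv2.COLOR_RGB2GRAY)
a=cv2.resize(im[190:245,195:265],None,fx=8,fy=8,interpolation=2)
b=cv2.resize(im[175:250,315:465],None,fx=5,fy=5,interpolation=2)
b=cv2.resize(b,(750,375));a=cv2.copyMakeBorder(a[:220*2],0,0,0,0,0)
a=cv2.resize(a,(280,220))
o=np.zeros((600,750,3),np.uint8);o[:375]=b;o[377:597,:280]=a
cv2.imwrite("pics/crop1.png",o[...,::-1])
```

```text
insert 0.71 ((449.04443359375, 177.73495483398438), (92.39059448242188, 130.23377990722656), 0.1832178682088852) [[403.0, 243.0], [403.0, 112.0], [495.0, 113.0], [495.0, 243.0]]
blank 0.94 ((612.8173828125, 111.29244995117188), (90.54037475585938, 129.94334411621094), 4.973803520202637) [[562.0, 172.0], [573.0, 43.0], [664.0, 50.0], [652.0, 180.0]]
slicer 0.85 ((510.6036376953125, -227.51766967773438), (146.826904296875, 342.83551025390625), 3.4625351428985596) [[427.0, -61.0], [448.0, -403.0], [594.0, -394.0], [574.0, -52.0]]
```

View pics/crop1.png

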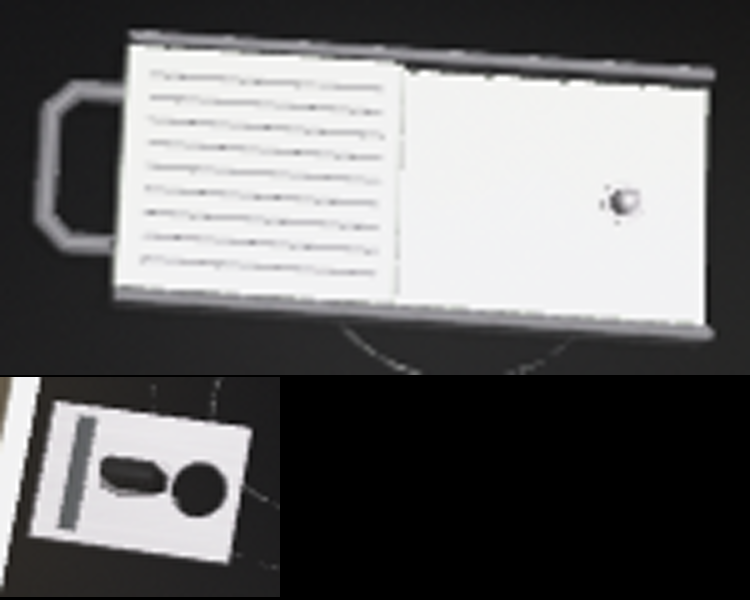

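Crop: pin at (625,200) → picture (439.6,214.6); rails from (130,37)–(715,74) and (115,295)–(712,333); step at x≈400. Insert inset: hole at (200,490) → picture (244.6,217.9); corners (55,402),(250,428),(230,562),(32,535).

Run:
```python
from h import *
s=snapshot("top")
B=lambda x,y:((x+.5)/5-.5+315,(y+.5)/5-.5+175)
A=lambda x,y:((x+.5)/4-.5+195,(y-377+.5)/4-.5+190)
f=lambda n,p,z:print(n,atz(s,p,z)[:2].round(1))
f("pin",B(625,200),32)
for p in((130,37),(715,74),(115,295),(712,333)): f("rail",B(*p),38)
for p in((402,65),(395,298)): f("step",B(*p),34)
f("hole",A(200,490),4)
for p in((55,402),(250,428),(230,562),(32,535)): f("c",A(*p),5)
```

```text
pin [ 519.2 -356.1]
rail [568.8 -95.4]
rail [ 589.5 -394.9]
rail [ 435.4 -104.8]
rail [ 456.2 -404. ]
step [ 573.8 -235.9]
step [ 453.3 -245. ]
hole [449.  139.4]
c [493.8 242.8]
c [493.6 113.7]
c [405.  112.3]
c [405.3 241.7]
```

{"fn": "send_rows", "kwargs": {"steps": [[[0.6,-0.8,0],[0,0,-0.1]],[[1.7,-2.2,-0.2],[0,0,-0.25]],[[2.9,-3.8,-0.6],[0,0,-0.4]],[[4.2,-5.5,-1.1],[0,0,-0.56]],[[5.5,-7.2,-1.7],[0,0,-0.72]],[[6.8,-8.9,-2.3],[0,0,-0.88]],[[8.0,-10.5,-2.8],[0,0,-1.04]],[[9.1,-12.0,-3.3],[0,0,-1.2]],[[10.0,-13.1,-3.6],[0,0,-1.3]],[[10.27,-13.52,-3.7],[0,0,-1.333]]], "fingers": 0.2, "squeeze": 50}}

```text
time: 2.0
tool_pos: [450.4, 175.2, 119.7]
tcp_rot: [-180.0, 0.0, 89.7]
ft_force: [-0.1, -0.1, -0.2]
finger_gap: 68.4
grip_force: 0.0
```

{"fn": "send_rows", "kwargs": {"steps": [[[0,0,0],[0,0,0]],[[0,0,0],[0,0,0]]]}}

```text
time: 2.25
tool_pos: [449.0, 178.7, 120.7]
tcp_rot: [180.0, -0.0, 90.1]
ft_force: [0.2, 0.6, 0.2]
finger_gap: 68.5
grip_force: 0.0
```

Run:
```python
from h import *
s=snapshot("side");cv2.imwrite("pics/side1.png",cv2.resize(s["img"][150:350,220:440],None,fx=3,fy=3)[...,::-1])
q=sense();print(q["tool_pos"],q["tcp_rot"],q["finger_gap"],q["time"])
```

```text
[449.00300354 178.79336147 120.76044598] [ 1.79974089e+02 -3.13567703e-02  9.01379046e+01] 68.49808456152186 2.3
```

View pics/side1.png

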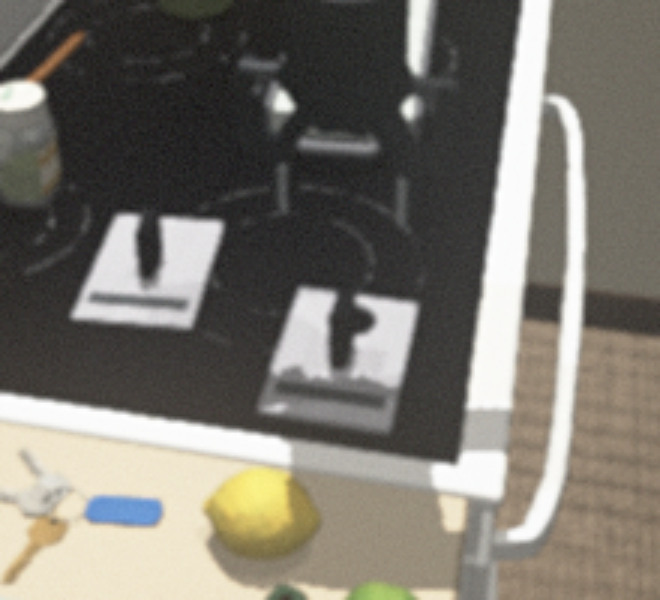

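The picture shows the open fingers at (283,195) and (402,200), above and straddling the insert's grip at (345,335). Going down to grasp.

{"fn": "send_rows", "kwargs": {"steps": [[[0,0,-0.8],[0,0,0]],[[0,0,-1.8],[0,0,0]],[[0,0,-2.7],[0,0,0]],[[0,0,-3.3],[0,0,0]],[[0,0,-3.53],[0,0,0]],[[0,0,-3.53],[0,0,0]]]}}

```text
time: 3.05
tool_pos: [449.1, 178.2, 14.6]
tcp_rot: [-180.0, 0.0, 90.1]
ft_force: [0.5, 1.2, -0.2]
finger_gap: 68.3
grip_force: 0.0
```

{"fn": "send_rows", "kwargs": {"steps": [[[0,0,0],[0,0,0]],[[0,0,0],[0,0,0]],[[0,0,0],[0,0,0]],[[0,0,0],[0,0,0]],[[0,0,0],[0,0,0]],[[0,0,0],[0,0,0]],[[0,0,0],[0,0,0]]], "fingers": 1, "squeeze": 60}}

```text
time: 3.92
tool_pos: [450.1, 177.7, 15.1]
tcp_rot: [179.9, -0.0, 90.0]
ft_force: [-0.7, -0.8, 5.5]
finger_gap: 13.4
grip_force: 59.9
```

{"fn": "send_rows", "kwargs": {"steps": [[[0,0,0.4],[0,0,0]],[[0,0,1.2],[0,0,0]],[[0,0,2.0],[0,0,0]],[[0.1,-0.6,2.6],[0,0,0]],[[0.3,-1.8,2.67],[0,0,0.01]],[[0.55,-3.3,2.67],[0,0,0.02]],[[0.82,-5.0,2.67],[0,0,0.03]],[[1.1,-6.7,2.67],[0,0,0.04]],[[1.37,-8.4,2.67],[0,0,0.05]],[[1.63,-10.0,2.67],[0,0,0.06]]]}}

```text
time: 5.18
tool_pos: [498.0, -124.2, 94.8]
tcp_rot: [-180.0, -0.0, 93.4]
ft_force: [0.7, -0.4, -1.9]
finger_gap: 13.4
grip_force: 58.9
```

{"fn": "send_rows", "kwargs": {"steps": [[[0.17,-1.03,0],[0,0,0.01]],[[0.27,-1.63,0],[0,0,0.01]],[[0.27,-1.63,0],[0,0,0.01]],[[0.27,-1.63,0],[0,0,0.01]]]}}

```text
time: 5.68
tool_pos: [506.1, -170.3, 94.3]
tcp_rot: [-180.0, -0.0, 94.0]
ft_force: [-0.1, 0.0, -1.6]
finger_gap: 13.2
grip_force: 58.8
```

Run:
```python
from h import *
s=snapshot("side");a=cv2.resize(s["img"][100:250,260:440],None,fx=4,fy=4)
cv2.imwrite("pics/side2.png",a[...,::-1])
s=snapshot("top");cv2.imwrite("pics/top2.png",cv2.resize(s["img"][150:270,300:480],None,fx=4,fy=4)[...,::-1])
q=sense();print(q["tool_pos"],q["tcp_rot"],q["finger_gap"],q["time"],q["ft_force"],q["wrist_torque"])
```

```text
[ 506.27685697 -170.14506409   94.38489082] [-1.79978613e+02 -2.90775640e-02  9.40820022e+01] 12.927661187277574 5.775 [-0.19340447 -0.2092614  -1.60067769] [-0.00657956 -0.00975007  0.01325538]
```

View pics/side2.png

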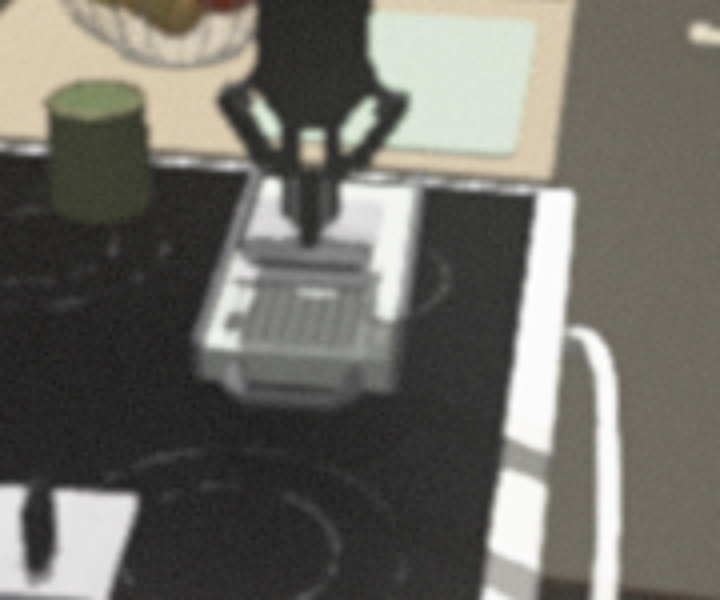

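View pics/top2.png

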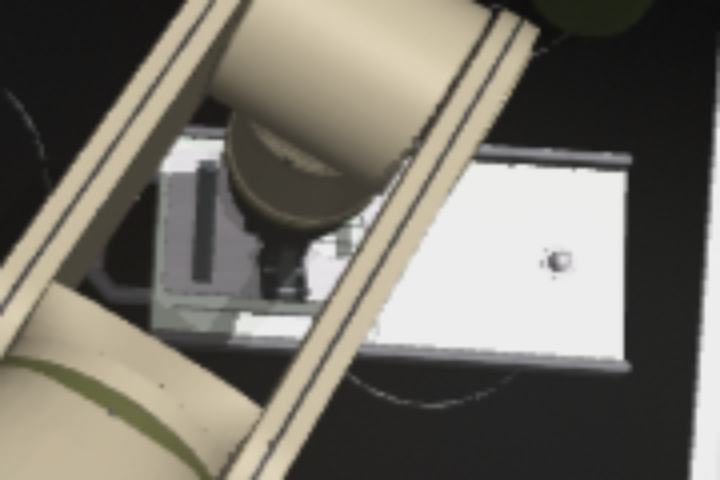

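Both pictures show the insert held level, slot end towards the handle, centred between rails over the runway, pin at (560,261) in the top crop. Lowering onto the runway.

{"fn": "send_rows", "kwargs": {"steps": [[[0,0,-0.5],[0,0,0]],[[0,0,-1.0],[0,0,0]],[[0,0,-1.3],[0,0,0]],[[0,0,-1.45],[0,0,0]],[[0,0,-1.5],[0,0,0]],[[0,0,-1.5],[0,0,0]],[[0,0,-1.5],[0,0,0]]]}}

```text
time: 6.65
tool_pos: [506.8, -171.6, 50.0]
tcp_rot: [180.0, 0.0, 94.0]
ft_force: [-0.8, 0.0, -2.1]
finger_gap: 13.5
grip_force: 58.9
```

{"fn": "send_rows", "kwargs": {"steps": [[[0,0,-0.02],[0,0,0]],[[0,0,-0.02],[0,0,0]],[[0,0,-0.02],[0,0,0]]]}}

```text
time: 7.02
tool_pos: [506.6, -171.5, 49.1]
tcp_rot: [180.0, 0.0, 94.0]
ft_force: [-0.1, 0.2, -0.8]
finger_gap: 12.9
grip_force: 58.9
```

{"fn": "send_rows", "kwargs": {"steps": [[[0.02,-0.25,0.02],[0,0,0]],[[0.05,-0.75,0.03],[0,0,0]],[[0.09,-1.3,0.03],[0,0,0]],[[0.13,-1.9,0.03],[0,0,0]],[[0.17,-2.5,0.03],[0,0,0]],[[0.22,-3.1,0.03],[0,0,0]],[[0.26,-3.7,0.03],[0,0,0]],[[0.3,-4.3,0.03],[0,0,0]],[[0.33,-4.7,0.03],[0,0,0]],[[0.34,-4.89,0.03],[0,0,0]]]}}

```text
time: 8.28
tool_pos: [516.6, -318.9, 49.7]
tcp_rot: [180.0, -0.0, 94.0]
ft_force: [-0.2, 0.3, -1.5]
finger_gap: 13.4
grip_force: 59.0
```

{"fn": "send_rows", "kwargs": {"steps": [[[0,0,0],[0,0,0]],[[0,0,0],[0,0,0]],[[0,0,0],[0,0,0]]]}}

```text
time: 8.65
tool_pos: [516.7, -317.5, 49.8]
tcp_rot: [-180.0, -0.0, 94.0]
ft_force: [0.1, -0.2, -1.9]
finger_gap: 13.5
grip_force: 59.0
```

Run:
```python
from h import *
a=[]
for c,(u,v) in(("side",(280,120)),("top",(340,170))):
    s=snapshot(c);a.append(cv2.resize(s["img"][v:v+100,u:u+133],(399,300),interpolation=2))
    for l in("insert_hole","insert"):
        for r in finder.pinpoint(l,c)[:1]:
            p=np.array(r["at"])*[640,400];w=atz(s,p,36);print(c,l,r["confidence"],p.round(1),w.round(1),(w-[519.4,-356,0]).round(1))
cv2.imwrite("pics/c3.png",np.vstack(a)[...,::-1])
```

```text
side insert_hole 0.88 [341.1 147. ] [ 524.4 -354.9   36. ] [ 5.   1.1 36. ]
side insert 0.62 [340.9 152.2] [ 518.5 -316.8   36. ] [-0.9 39.2 36. ]
top insert_hole 0.87 [439.4 216.5] [ 513.4 -355.3   36. ] [-6.   0.7 36. ]
top insert 0.76 [423.  211.8] [ 519.9 -312.7   36. ] [ 0.5 43.3 36. ]
```

View pics/c3.png

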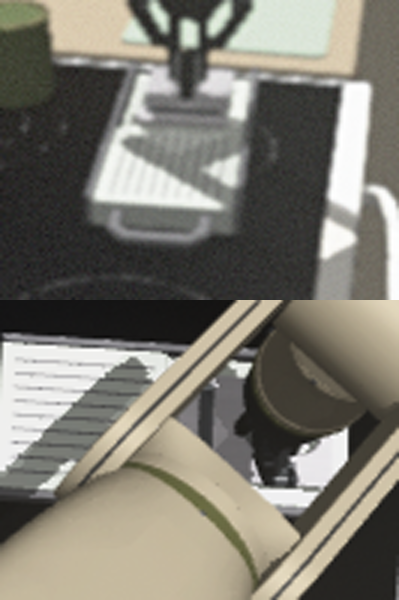

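The insert is level over the seat with its rear edge past the step (side crop (185,105)). The hole estimates straddle the pin and average onto it. Lowering.

{"fn": "send_rows", "kwargs": {"steps": [[[0,0,-0.1],[0,0,0]],[[0,0,-0.2],[0,0,0]],[[0,0,-0.3],[0,0,0]],[[0,0,-0.4],[0,0,0]],[[0,0,-0.45],[0,0,0]],[[0,0,-0.45],[0,0,0]],[[0,0,-0.45],[0,0,0]]]}}

```text
time: 9.82
tool_pos: [516.7, -318.1, 36.4]
tcp_rot: [180.0, 0.0, 94.0]
ft_force: [0.5, -0.3, -2.5]
finger_gap: 13.2
grip_force: 59.0
```

{"fn": "send_rows", "kwargs": {"steps": [[[0,0,0],[0,0,0]],[[0,0,0],[0,0,0]],[[0,0,0],[0,0,0]],[[0,0,0],[0,0,0]],[[0,0,0],[0,0,0]]], "fingers": 0.6}}

```text
time: 10.45
tool_pos: [516.6, -318.1, 36.3]
tcp_rot: [180.0, 0.0, 94.0]
ft_force: [-0.4, -0.2, -0.9]
finger_gap: 34.4
grip_force: 0.0
```

{"fn": "send_rows", "kwargs": {"steps": [[[0,0,0.3],[0,0,0]],[[0,0,1.0],[0,0,0]],[[0,0,2.2],[0,0,0]],[[0,0.8,3.6],[0,0,0]],[[-0.5,2.3,4.6],[0,0,0]],[[-1,4,5],[0,0,0]],[[-1.5,5.8,5],[0,0,0]],[[-2,7.5,5],[0,0,0]],[[-2.2,8.5,5],[0,0,0]],[[-2.2,8.5,5],[0,0,0]]]}}

```text
time: 11.7
tool_pos: [450.8, -61.5, 188.2]
tcp_rot: [179.8, 0.0, 94.2]
ft_force: [0.7, -0.8, 0.4]
finger_gap: 34.5
grip_force: 0.0
```

Run:
```python
from h import *
a=[]
for c,(u,v) in(("side",(280,120)),("top",(340,170))):
    s=snapshot(c);a.append(cv2.resize(s["img"][v:v+100,u:u+133],(399,300),interpolation=2))
    for l in("insert_hole","insert"):
        for r in finder.pinpoint(l,c)[:1]:
            p=np.array(r["at"])*[640,400];w=atz(s,p,22);print(c,l,r["confidence"],p.round(1),w.round(1),(w-[519.4,-356,0]).round(1))
cv2.imwrite("pics/c4.png",np.vstack(a)[...,::-1])
```

```text
side insert_hole 0.86 [343.6 150.8] [ 516.4 -357.5   22. ] [-3.  -1.5 22. ]
side insert 0.93 [342.1 159.4] [ 510.8 -295.4   22. ] [-8.6 60.6 22. ]
top insert_hole 0.84 [439.8 215.8] [ 518.3 -359.    22. ] [-1.1 -3.  22. ]
top insert 0.64 [422.7 213.4] [ 518.7 -314.9   22. ] [-0.7 41.1 22. ]
```

View pics/c4.png

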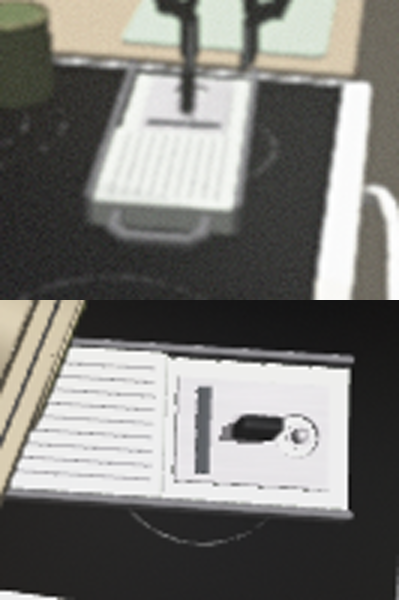

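The top crop shows the insert flat in the seat with the pin (298,436) in the middle of the hole, and the gripper clear.

```bash
python3 -c "
from bench import order;print(order.hand_in())"
```

```text
the job is handed in; nothing more can be done
None
```

The insert is flat in the slicer's seat with the pin through its hole, the plate without a hole was not touched, and the job was handed in at about 12 s of the 45 s allowed; the hand-in gave no verdict.

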